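Close up the vial row against the divider with the straightedge

TASK

Take the straightedge by its post and use it to push the five blue-capped vials together up the tray until every one of them bears against the divider, feeling them come home with a gentle but positive press: they are thin glass, so do not force them, tip them or touch them with the fingers. Leave them standing in a straight row with no gap to the divider, put the straightedge back standing on its green mat, and disturb nothing else.

Things in the scene. Friction and masses are not known exactly. Their poses are not given: they have to be found in the camera images.
- tray: Stainless vial tray, fixed on the counter: a straight lane along its x, open at the front (-x end). Origin: middle of the lane's width, underside; x points into the lane, z up. Lane x = -115 to +165 mm, 124 mm wide inside (y = -62 to +62); floor 2 mm above the counter; side and back walls 3 mm thick, 24 mm high. An aluminium divider is clamped across it (see divider_range).
- divider_range (a point): Point on the lane's floor at tray x = +20 mm, mid-width. The divider, a flat upright plate square to the lane, 4 mm thick, 35 mm high, is clamped at a different place each time: its front face is 0 to 60 mm further in than this point. Its place is not reported and must be found by feel. It is rigid and does not shift under 25 N.
- mat: Green rubber mat, 85 x 150 x 3 mm, fixed flat on the counter left or right of the tray. Origin: centre of its underside; the long side is along its y.
- straightedge: Straightedge: aluminium angle bar with an upright black round post to hold, 160 g. Origin: underside, below the post's axis; x points out of the pushing face, y along the bar, z up. Face: plane x = +24 mm, y = -58 to +58, 30 mm high. Foot 5 mm thick, back to x = -20. Post 16 mm diameter, top 92 mm above the underside. It starts standing on the mat. It fits the lane with 4 mm to spare each side.
- vial1: Blue-capped glass vial 1 of 5, numbered across the lane from its +y side: 24 mm diameter, 52 mm high, about 30 g, upright on the tray's floor. Origin: centre of its underside; z up. The five stand side by side but unevenly far in, axes at tray x = -65 to -5 mm. It cracks if the straightedge presses it with over 3 N; 1 to 2 N on each, 5 to 10 N in all, is a good press.
- vial2: Blue-capped glass vial 2 of 5, numbered across the lane from its +y side: 24 mm diameter, 52 mm high, about 30 g, upright on the tray's floor. Origin: centre of its underside; z up. The five stand side by side but unevenly far in, axes at tray x = -65 to -5 mm. It cracks if the straightedge presses it with over 3 N; 1 to 2 N on each, 5 to 10 N in all, is a good press.
- vial3: Blue-capped glass vial 3 of 5, numbered across the lane from its +y side: 24 mm diameter, 52 mm high, about 30 g, upright on the tray's floor. Origin: centre of its underside; z up. The five stand side by side but unevenly far in, axes at tray x = -65 to -5 mm. It cracks if the straightedge presses it with over 3 N; 1 to 2 N on each, 5 to 10 N in all, is a good press.
- vial4: Blue-capped glass vial 4 of 5, numbered across the lane from its +y side: 24 mm diameter, 52 mm high, about 30 g, upright on the tray's floor. Origin: centre of its underside; z up. The five stand side by side but unevenly far in, axes at tray x = -65 to -5 mm. It cracks if the straightedge presses it with over 3 N; 1 to 2 N on each, 5 to 10 N in all, is a good press.
- vial5: Blue-capped glass vial 5 of 5, numbered across the lane from its +y side: 24 mm diameter, 52 mm high, about 30 g, upright on the tray's floor. Origin: centre of its underside; z up. The five stand side by side but unevenly far in, axes at tray x = -65 to -5 mm. It cracks if the straightedge presses it with over 3 N; 1 to 2 N on each, 5 to 10 N in all, is a good press.
- red1: Red-capped glass vial, 24 mm diameter, 52 mm high, another medicine, standing in the tray behind the divider. Origin: centre of its underside. To be left alone.
- red2: Red-capped glass vial, 24 mm diameter, 52 mm high, another medicine, standing in the tray behind the divider. Origin: centre of its underside. To be left alone.
- dish: Empty stainless kidney dish, about 105 x 190 mm, 36 mm high, on the side of the tray where the mat is not. Origin: about the centre of its underside. To be left alone.
- antiseptic: Amber bottle with black cap, 60 mm diameter, 150 mm high, far left. Origin: centre of its underside. To be left alone.
- tape: Roll of white paper tape, 60 mm outside diameter, 25 mm high, lying flat right of the tray. Origin: centre of its underside. To be left alone.
- pot: Small stainless bowl, 70 mm across, 38 mm high, left of the tray. Origin: centre of its underside. To be left alone.
- forceps: Steel forceps, 145 mm long, 8 mm high, lying on the counter far right. Origin: about its middle, on the counter. To be left alone.
Things that resemble listed ones, but are neither listed nor needed, are in the scene too. Leave any orange look-alike of the vial5 alone. Of the things that look like the straightedge, take the one that is nearest to the robot's base at the start.

How it is judged (in metres and radians):
On the way, in this order (a step that is already met when the one before it is completed fails the run):
1. the straightedge is lifted off its mat (z of straightedge in the frame of mat above 0.015 m), for 0.1 s.
2. all five blue-capped vials at once are pressed by the straightedge and bear on the divider (at least 0.4 N each) (contact force between vial1 and divider_c0 above 0.4 N and contact force between vial2 and divider_c1 above 0.4 N and contact force between vial3 and divider_c2 above 0.4 N and contact force between vial4 and divider_c3 above 0.4 N and contact force between vial5 and divider_c4 above 0.4 N and contact force between each of vial1, vial2, vial3, vial4, vial5 and straightedge above 0.4 N), for 0.2 s.
3. the straightedge stands on its mat again (x of straightedge in the frame of mat between -0.035 and 0.035 m and y of straightedge in the frame of mat between -0.045 and 0.045 m and z of straightedge in the frame of mat between 0.001 and 0.006 m and angle between straightedge's own z axis and vertical below 0.08 rad), for 0.2 s.
At the end, for the whole second after the job is handed in: All five blue-capped vials stand upright and still with no more than about 1.5 mm between their sides and the divider's front face; the straightedge stands upright and still on the mat, its post within 35 mm (across) and 45 mm (along) of the mat's centre (all of step 3 and horizontal distance between vial1 and divider_c0 below 0.0158 m and horizontal distance between vial2 and divider_c1 below 0.0158 m and horizontal distance between vial3 and divider_c2 below 0.0158 m and horizontal distance between vial4 and divider_c3 below 0.0158 m and horizontal distance between vial5 and divider_c4 below 0.0158 m and angle between each of vial1, vial2, vial3, vial4, vial5's own z axis and vertical below 0.08 rad and linear speed of each of vial1, vial2, vial3, vial4, vial5, straightedge below 0.01 m/s); the robot touches nothing.
It fails at once if a blue-capped vial is pressed by the straightedge with more than 3 N (contact force between any of vial1, vial2, vial3, vial4, vial5 and straightedge above 3 N).
It fails at once if the robot itself, fingers or arm, touches a blue-capped vial (contact force between any of the fingers, the arm and vial1 above 0.3 N or contact force between any of the fingers, the arm and vial2 above 0.3 N or contact force between any of the fingers, the arm and vial3 above 0.3 N or contact force between any of the fingers, the arm and vial4 above 0.3 N or contact force between any of the fingers, the arm and vial5 above 0.3 N).
It fails at once if a vial tips (more than 0.35 rad) (angle between any of vial1, vial2, vial3, vial4, vial5, red1, red2's own z axis and vertical above 0.35 rad).
It fails at once if a thing to be left alone is moved by more than 12 mm (distance of any of red1, red2, dish, antiseptic, tape, pot, forceps from where it was at the start of the episode above 0.012 m).
It also fails if it takes over 67 s, if anything falls off the work surface, if the arm or the gripper's body presses on something with over 40 N, if the wrist force passes 120 N, or if a joint passes its speed limit or range.

ROBOT

A 6-joint arm with a two-finger parallel gripper is mounted at the origin on the work surface. World frame = base frame: x ahead of the robot, y to its left, z up, the work surface at z = 0. Lengths are in mm, angles in rad, forces in N, time in s.
With the tool pointing down it reaches from about 350 to 775 mm from the base axis. Payload 7.3 kg.
Tool frame: the origin (TCP) lies on the mounting face of the last link; the fingertips stand 178 mm ahead of it and the grasp point (between the pads) lies 159 mm ahead of it; z points along the fingers, y is the line along which they close (so a half turn about z gives the same grasp; the last joint's range is limited). The gripper opens to 92 mm and grips with 3 to 60 N. Pads are 19 mm wide; open, the fingers measure 130 mm over their backs; the gripper's body (75 mm by 190 mm) begins 47 mm behind the grasp point.
Start: joints at [1.122, 0.342, 1.524, -0, 1.275, -0.146], TCP at [156.53, 501.125, 404.741] pointing down, gripper open.
Joint ranges: [-2.53, 2.53], [-0.77, 2.02], [0.04, 2.7], [-1, 4.14], [0.28, 2.66], [-3.11, 3.11]. Speed limits (rad/s): [2.57, 2.57, 3.14, 3.14, 3.14, 3.14].

INTERFACE

Orientations are given as [roll, pitch, yaw] about the fixed x, y, z axes, in that order (R = Rz(yaw) Ry(pitch) Rx(roll)).
In Python, from plant import bot, vision gives the robot as it stands. The module is installed in compiled form; this text tells all that it offers.
- The arm moves only by the shell command python3 -m crank, which reads ROWS from standard input. ROWS is a JSON object with one list for each field, all of the same length, 1 to 5, a row being the entries at one place: jaw (the finger opening in mm), x, y, z (the shift in mm), yaw (a turn about the tool's z in rad); each row is the pose to reach, as a shift and turn from the pose commanded when the command began, along the tool's axes at that moment; what a row does not reach only later rows make up. A row lasts 1/8 s, in which the tool goes at most 62.5 mm and 0.188 rad, less where a joint would pass 70% of its speed; a pose out of reach is approached as far as the arm can. The fingers move at their own pace and stop on an object; the grip force is fixed at half the most. Time passes only in rows, so rows that do not move let the fingers close. It prints the time, the measured TCP pose, the force, the opening and the grip force at its end. Input that does not fit is refused with a message, and nothing moves.
- bot.get_obs(): the state, without advancing time (a new reading comes with each control period).
- vision.capture(name): name is "side" or "top"; returns a dict with "color" (480x640x3 uint8, red, green, blue), "K" (3x3 intrinsics, pixels), "R" (3x3) and "t" (3): a world point X has camera coordinates R X + t. Camera axes: x right, y down, z forward; pixel columns grow to the right and rows downward; lengths in mm; the calibration is good to about 2 mm. A picture is of the moment at which its call begins. There is no depth.
- bot.close_job(): hands the job in; it is judged then, once.
The state is a dict: "time": time; "joint_positions": joint angles; "dq": joint speeds; "tau": joint torques, N m; "tool_pos": TCP position; "tcp_rot": TCP orientation; "contact_force": force on the tool from outside, world axes, zero at the start; "moment": the same for the moment, N m; "grip_width": finger opening in mm; "finger_force": force on a finger pad.
Only numpy, scipy, OpenCV 4.12 (cv2) and the standard library are available. Lean on these libraries where they do the work, as an engineer would, in place of code of your own. Each camera call takes 0.05 s, during which the arm holds its last target. There are 200 camera calls.

## Working session

There is one attempt and no reset: what is moved stays moved. The work goes in short steps, Python scripts to look and compute and a shell command to move; the robot and the scene stay as the last step left them, time stands still between calls to the robot, and variables do not carry over. Pictures are saved under pics/ and viewed, at most 10 in all, crops included, and the job is handed in when it is done.

```bash
mkdir -p pics; cat > h.py <<'E'
import numpy as np,cv2
from plant import bot,vision
def cap(n,f=None):
    d=vision.capture(n)
    if f: cv2.imwrite('pics/'+f,cv2.cvtColor(d['color'],cv2.COLOR_RGB2BGR))
    return d
def ray(d,u,v):
    K,R,t=[np.array(d[k],float) for k in('K','R','t')]
    return -R.T@t, R.T@np.linalg.solve(K,[u,v,1])
def atz(d,u,v,z):
    c,r=ray(d,u,v); return c+r*(z-c[2])/r[2]
def tri(a,b):
    (c1,r1),(c2,r2)=a,b
    s=np.linalg.lstsq(np.c_[r1,-r2],c2-c1,rcond=None)[0]
    p,q=c1+s[0]*r1,c2+s[1]*r2
    return (p+q)/2,np.linalg.norm(p-q)
def proj(d,X):
    p=np.array(d['K'])@(np.array(d['R'])@np.array(X,float)+np.array(d['t']).ravel()); return p[:2]/p[2]
E
python3 - <<'E'
from h import *
import pickle
for n in('top','side'):
    d=cap(n,n+'0.png'); pickle.dump(d,open(n+'.pkl','wb')); print(n,ray(d,320,240),d['K'][0][0])
print(bot.get_obs())
E
```

```text
top (array([394.0785852 ,  75.89298459, 977.88806199]), array([ 0.24054414,  0.03513486, -0.97017174])) 483.1489825295243
side (array([ 123.6639653 , -609.7230092 ,  674.73513854]), array([ 0.45377791,  0.64882428, -0.61088282])) 492.37767193491015
{'time': 0.1, 'joint_positions': array([ 1.12199062e+00,  3.42641895e-01,  1.52491694e+00,  1.95729425e-05,
        1.27536304e+00, -1.45981245e-01]), 'dq': array([ 0.00041282, -0.00237603, -0.00242928,  0.00095338, -0.00060607,
       -0.00070358]), 'tau': array([ 2.90104872e-03, -4.32003808e+01, -2.44694084e+01,  7.20033492e-02,
        5.25138946e-02, -2.58275441e-05]), 'tool_pos': array([156.48037911, 501.0168516 , 404.12166529]), 'tcp_rot': array([-3.14028030e+00, -2.11870549e-04,  2.83876234e+00]), 'contact_force': array([-0.52886601, -0.03358572, -0.13375168]), 'moment': array([-0.00501232,  0.00541897, -0.00829451]), 'finger_force': 0.0, 'grip_width': 91.73194826528768}
```

View pics/top0.png

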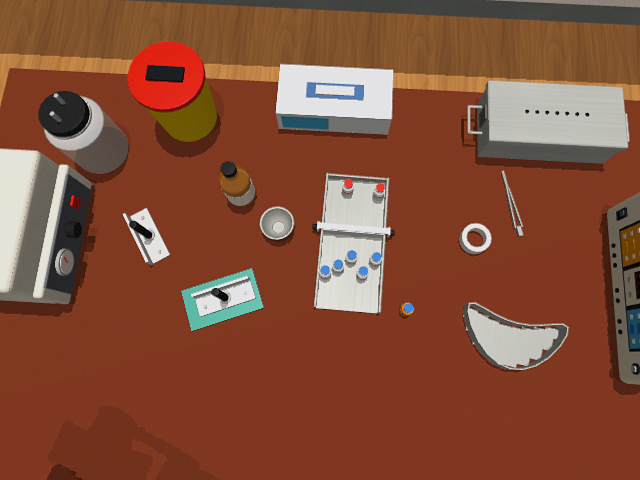

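View pics/side0.png

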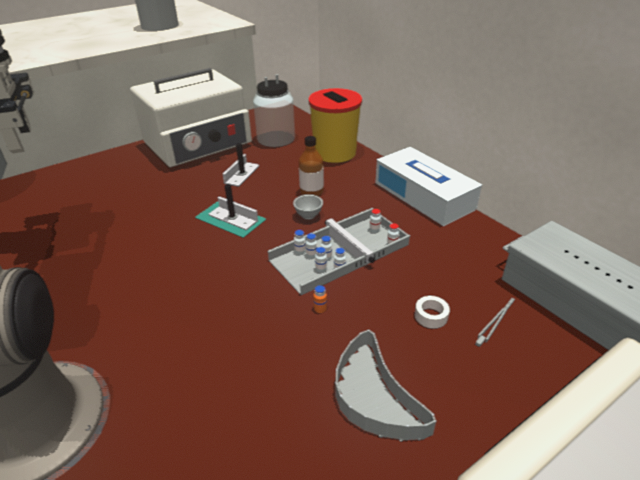

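Top view: two straightedge candidates, A on the green mat (post top about (217,292)) and B on the bare counter (post about (138,229)). A is on the mat and nearer the base, so I choose A. The orange look-alike vial is at (407,309), outside the tray. The blue vials are at x 325–377, the divider bar at about row 229 and the tray front edge at about row 307. I'll check this in enlarged crops.

```bash
python3 - <<'E'
import cv2,numpy as np
t=cv2.imread('pics/top0.png');s=cv2.imread('pics/side0.png')
c=lambda im,x,y,w,h,k:cv2.resize(im[y:y+h,x:x+w],None,fx=k,fy=k,interpolation=cv2.INTER_CUBIC)
A=c(t,175,260,100,75,4);B=c(s,190,175,100,75,4);C=c(t,300,170,100,150,4)
D=c(s,260,200,100,75,4)
o=np.zeros((600,800,3),np.uint8);o[:300,:400]=A;o[300:,:400]=B;o[:,400:]=C
cv2.imwrite('pics/crop1.png',o)
E
```

```text
(no output)
```

View pics/crop1.png

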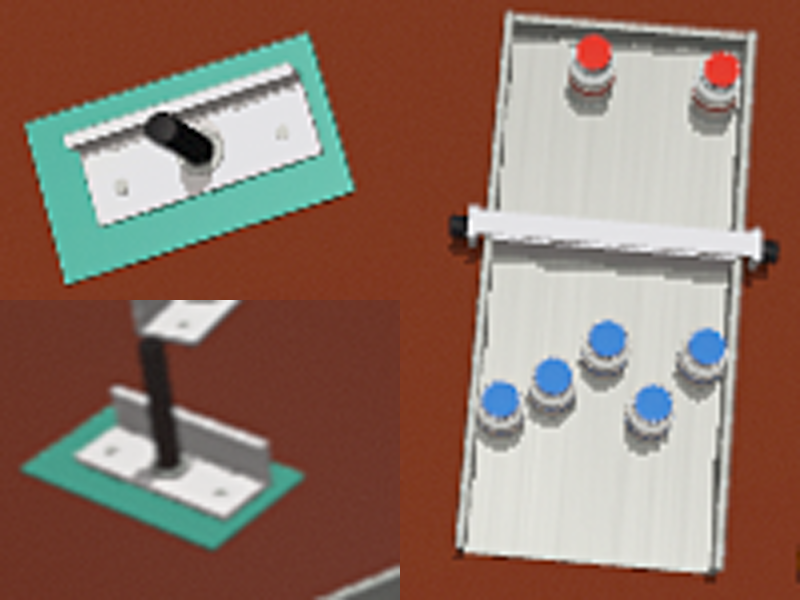

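Crops: A's post top is at top px (215.3,291.8) and side px (228,185). Its plate edge runs (191.5,295)–(249,277), facing up the tray. The tray's rim corners are at top px (327,173.5), (389,179), (314.5,306) and (379.5,313).

```bash
python3 - <<'E'
from h import *
import pickle
T=pickle.load(open('top.pkl','rb'));S=pickle.load(open('side.pkl','rb'))
a=lambda x,y:(175+x/4,260+y/4); b=lambda x,y:(190+x/4,175+(y-300)/4); c=lambda x,y:(300+(x-400)/4,170+y/4)
print('posttop',tri(ray(T,*a(161,127)),ray(S,*b(152,341))))
print('postbase',tri(ray(T,*a(203,152)),ray(S,*b(165,465))))
mt=[a(310,32),a(355,190),a(65,284),a(25,125)]; ms=[b(304,474),b(212,550),b(22,468),b(110,407)]
# unknown correspondences: world via z=3
P=np.array([atz(T,*p,3)[:2] for p in mt]);Q=np.array([atz(S,*p,3)[:2] for p in ms])
print('mat top',P.round(1).tolist(),P.mean(0));print('mat side',Q.round(1).tolist(),Q.mean(0))
for M in(P,Q):
    e=np.roll(M,-1,0)-M; print(np.linalg.norm(e,axis=1).round(1),np.degrees(np.arctan2(e[:,1],e[:,0])).round(1))
R=np.array([atz(T,*c(*p),24)[:2] for p in [(508,12),(757,34),(720,574),(460,550)]])
print('tray rim',R.round(1).tolist());e=np.roll(R,-1,0)-R;print(np.linalg.norm(e,axis=1).round(1),np.degrees(np.arctan2(e[:,1],e[:,0])).round(1))
F=np.array([atz(T,*a(66,140),33)[:2],atz(T,*a(296,68),33)[:2],atz(T,*a(323,155),8)[:2],atz(T,*a(100,227),8)[:2]])
print('se',F.round(1).tolist());e=np.roll(F,-1,0)-F;print(np.linalg.norm(e,axis=1).round(1),np.degrees(np.arctan2(e[:,1],e[:,0])).round(1))
V=[(500,400),(552,377),(607,340),(652,404),(707,346)]
for v in V: print('vial',atz(T,*c(*v),54).round(1))
print('div front', [atz(T,*c(*p),37).round(1) for p in[(480,240),(750,263)]])
E
```

```text
posttop (array([503.78861163, 293.32072928,  96.26019562]), np.float64(0.6400363790957821))
postbase (array([501.45235827, 291.96392091,  13.01955964]), np.float64(2.4227313513787325))
mat top [[568.4, 245.7], [489.3, 215.2], [434.0, 355.2], [511.9, 385.6]] [500.90085217 300.41078833]
mat side [[568.2, 248.1], [488.3, 214.8], [435.5, 354.7], [507.8, 383.5]] [499.9655028  300.26719907]
[ 84.8 150.5  83.6 150.9] [-158.9  111.5   21.3  -68. ]
[ 86.5 149.5  77.9 148.3] [-157.4  110.7   21.8  -66. ]
tray rim [[776.5, 105.1], [772.0, -26.0], [489.3, -16.7], [493.3, 111.4]]
[131.2 282.8 128.2 283.3] [-92.  178.1  88.2  -1.3]
se [[502.1, 354.9], [544.6, 245.6], [505.3, 232.2], [462.7, 339.9]]
[117.3  41.5 115.8  42.2] [ -68.8 -161.1  111.6   21. ]
vial [563.8  95.8  54. ]
vial [576.7  71.2  54. ]
vial [596.7  45.4  54. ]
vial [566.3  22.1  54. ]
vial [596.6  -3.5  54. ]
div front [array([648.1, 111.3,  37. ]), array([644.3, -24.9,  37. ])]
```

```bash
cat >> h.py <<'E'
def go(x,y,z,yaw):
    "shift (tool axes) and turn from the measured TCP to target"
    o=bot.get_obs(); p=o['tool_pos'];a=o['tcp_rot'][2]
    d=np.array([x,y,z])-p
    print('dx %.1f dy %.1f dz %.1f turn %.3f'%(d[0]*np.cos(a)+d[1]*np.sin(a), d[0]*np.sin(a)-d[1]*np.cos(a),-d[2],-(yaw-a)))
E
python3 -c "
from h import *
go(502.4,292.7,300,1.941)"
```

```text
dx -392.3 dy -95.7 dz 104.1 turn 0.898
```

```bash
echo '{"jaw": [92,92,92,92,92],"x": [-55,-110,-165,-220,-275],"y": [-13,-27,-40,-54,-67],"z": [14,29,44,58,73],"yaw": [0.18,0.36,0.54,0.72,0.898]}' | python3 -m crank; python3 -c "
from h import *
go(502.4,292.7,300,1.941)"
```

```text
time: 0.72
tool_pos: [400.4, 354.0, 331.1]
tcp_rot: [-3.141, -0.0, 1.935]
contact_force: [0.2, -0.3, -0.1]
grip_width: 91.9
finger_force: 0.0
dx -93.6 dy 73.5 dz 31.1 turn -0.006
```

```bash
echo '{"jaw": [92,92,92],"x": [-47,-93.6,-93.6],"y": [37,73.5,73.5],"z": [15,31,31],"yaw": [-0.006,-0.006,-0.006]}' | python3 -m crank; python3 -c "
from h import *
go(502.4,292.7,240,1.941)
T=cap('top');S=cap('side')
cr=lambda d,u,v:cv2.resize(cv2.cvtColor(d['color'][v:v+75,u:u+100],cv2.COLOR_RGB2BGR),None,fx=4,fy=4,interpolation=cv2.INTER_CUBIC)
cv2.imwrite('pics/crop2.png',np.vstack([cr(T,175,250),cr(S,190,155)]))"
```

```text
time: 1.1
tool_pos: [504.0, 291.8, 298.6]
tcp_rot: [-3.139, 0.001, 1.942]
contact_force: [-0.6, 0.4, -0.1]
grip_width: 92.0
finger_force: 0.0
dx 1.4 dy -1.2 dz 58.6 turn 0.001
```

View pics/crop2.png

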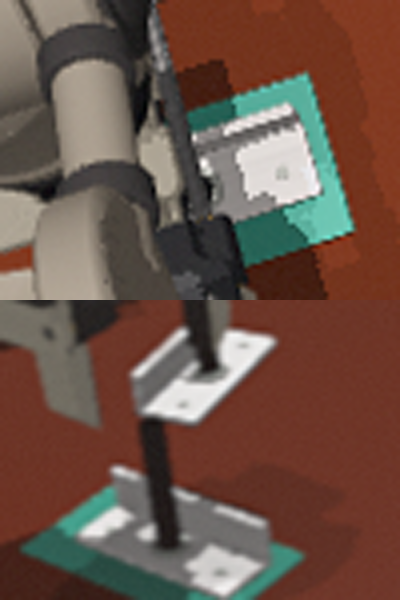

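The view shows the post (side crop, about (152,420)) between the two open fingers. The near finger's tip is at about (85,420) and the far one at about (215,310). I'll descend and close.

```bash
echo '{"jaw": [92,92,92],"x": [0.7,0.7,0.7],"y": [-0.6,-0.6,-0.6],"z": [30,58.6,58.6],"yaw": [0,0,0]}' | python3 -m crank; echo '{"jaw": [12,12,12,12,12],"x": [0,0,0,0,0],"y": [0,0,0,0,0],"z": [0,0,0,0,0],"yaw": [0,0,0,0,0]}' | python3 -m crank; echo '{"jaw": [12,12,12],"x": [0,0,0],"y": [0,0,0],"z": [0,0,0],"yaw": [0,0,0]}' | python3 -m crank
```

```text
time: 1.58
tool_pos: [498.7, 295.8, 240.9]
tcp_rot: [-3.137, -0.0, 1.949]
contact_force: [0.5, -0.4, 1.2]
grip_width: 91.8
finger_force: 0.0
time: 2.2
tool_pos: [500.6, 294.9, 242.3]
tcp_rot: [3.141, -0.0, 1.947]
contact_force: [0.1, -0.1, -1.0]
grip_width: 46.4
finger_force: 0.0
time: 2.58
tool_pos: [500.8, 295.0, 242.2]
tcp_rot: [3.141, -0.0, 1.947]
contact_force: [1.8, 0.5, 0.2]
grip_width: 16.4
finger_force: 1.1
```

```bash
echo '{"jaw": [12,12,12],"x": [0,0,0],"y": [0,0,0],"z": [0,0,0],"yaw": [0,0,0]}' | python3 -m crank; echo '{"jaw": [12,12,12,12,12],"x": [0,0,0,0,0],"y": [0,0,0,0,0],"z": [-8,-20,-40,-40,-40],"yaw": [0,0,0,0,0]}' | python3 -m crank
python3 -c "
from h import *
T=cap('top');S=cap('side')
cr=lambda d,u,v:cv2.resize(cv2.cvtColor(d['color'][v:v+75,u:u+100],cv2.COLOR_RGB2BGR),None,fx=6,fy=6,interpolation=cv2.INTER_CUBIC)[:300]
cv2.imwrite('pics/crop3.png',np.vstack([cr(T,175,250),cr(S,190,170)]))"
```

```text
time: 2.95
tool_pos: [500.5, 294.9, 241.9]
tcp_rot: [-3.141, -0.0, 1.947]
contact_force: [-1.2, -0.1, -2.3]
grip_width: 15.5
finger_force: 29.9
time: 3.58
tool_pos: [500.4, 294.8, 282.0]
tcp_rot: [-3.141, -0.0, 1.947]
contact_force: [-0.2, -0.0, -2.9]
grip_width: 15.3
finger_force: 29.9
```

View pics/crop3.png

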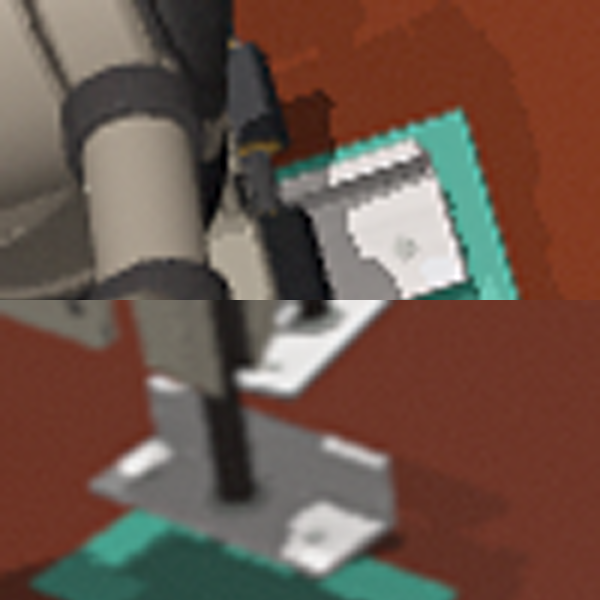

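The straightedge is held by its post and clear of the mat (side crop: post about (235,490), foot level). Next, stage over the tray mouth.

```bash
python3 -c "
from h import *
go(508.2,49.8,295,1.547)"
```

```text
dx -230.8 dy -82.7 dz -13.5 turn 0.400
```

```bash
echo '{"jaw": [12,12,12,12,12],"x": [-40,-90,-140,-190,-230.8],"y": [-14,-32,-50,-68,-82.7],"z": [-13,-13,-13,-13.5,-13.5],"yaw": [0.07,0.16,0.25,0.34,0.4]}' | python3 -m crank; echo '{"jaw": [12,12,12],"x": [0,0,0],"y": [0,0,0],"z": [0,0,0],"yaw": [0,0,0]}' | python3 -m crank
python3 - <<'E'
from h import *
import pickle
T=cap('top');S=cap('side');pickle.dump((T,S),open('st.pkl','wb'))
cr=lambda d,u,v,w,h,k:cv2.resize(cv2.cvtColor(d['color'][v:v+h,u:u+w],cv2.COLOR_RGB2BGR),None,fx=k,fy=k,interpolation=cv2.INTER_CUBIC)
cv2.imwrite('pics/crop4.png',np.vstack([cr(T,290,250,133,50,6),cr(S,230,210,133,50,6)]))
E
```

```text
time: 4.3
tool_pos: [508.2, 48.0, 295.1]
tcp_rot: [-3.141, 0.0, 1.544]
contact_force: [0.2, 0.6, -1.8]
grip_width: 15.4
finger_force: 29.9
time: 4.68
tool_pos: [508.3, 51.0, 295.4]
tcp_rot: [-3.141, -0.0, 1.549]
contact_force: [0.4, -0.0, -2.0]
grip_width: 15.1
finger_force: 29.9
```

View pics/crop4.png

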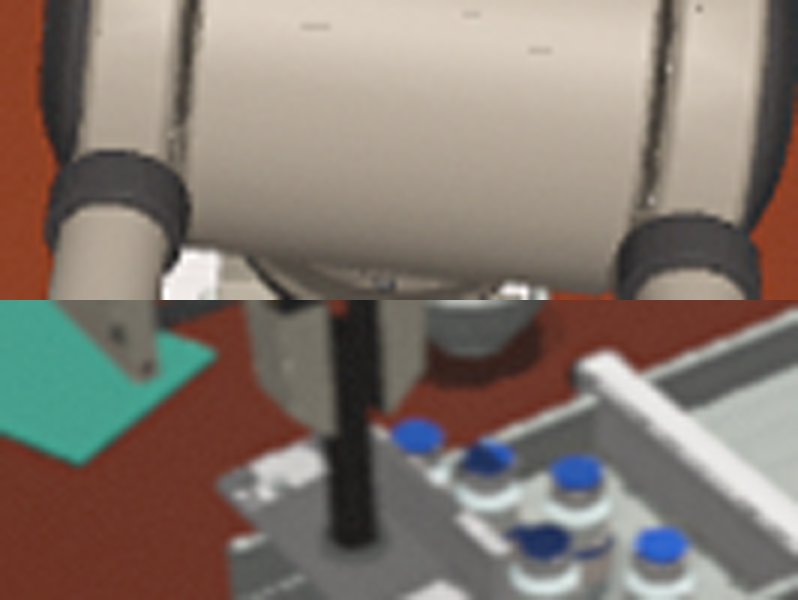

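The side crop shows the bar over the tray mouth, the fingers well above the vials and the face behind them; the top view is blocked by the arm. I'll check the lateral fit by overlaying predicted wireframes on the side image.

```bash
cat > ov.py <<'E'
from h import *
import pickle,sys
def rz(a):return np.array([[np.cos(a),-np.sin(a),0],[np.sin(a),np.cos(a),0],[0,0,1]])
TR=(np.array([606.2,44.2,0]),-0.030)
def barpose(off=-2.7,dyaw=-0.006):
    o=bot.get_obs();p=o['tool_pos'];a=o['tcp_rot'][2]
    return np.array([p[0]+off*np.cos(a),p[1]+off*np.sin(a),p[2]-238.9]),a-np.pi/2+dyaw
def overlay(S,f,u,v,k=6,off=-2.7):
    im=cv2.cvtColor(S['color'],cv2.COLOR_RGB2BGR)[v:v+int(600/k),u:u+int(800/k)]
    im=cv2.resize(im,(800,600),interpolation=cv2.INTER_CUBIC)
    def line(P,L,col):
        q=[proj(S,P[0]+rz(P[1])@np.array(x,float)) for x in L]
        q=np.array([[(a-u+.5)*k,(b-v+.5)*k] for a,b in q],np.int32)
        cv2.polylines(im,[q],False,col,1)
    B=barpose(off)
    line(B,[(24,-58,0),(24,58,0),(24,58,30),(24,-58,30),(24,-58,0)],(0,255,255))
    line(B,[(24,-58,5),(-20,-58,5),(-20,58,5),(24,58,5)],(0,255,0))
    line(B,[(0,-8,5),(0,-8,60)],(255,0,255));line(B,[(0,8,5),(0,8,60)],(255,0,255))
    for s in(-1,1):
        line(TR,[(-115,s*62,24),(165,s*62,24)],(0,0,255));line(TR,[(-115,s*62,2),(165,s*62,2)],(255,128,0))
    cv2.imwrite('pics/'+f,im)
E
python3 - <<'E'
from ov import *
T,S=pickle.load(open('st.pkl','rb'))
overlay(S,'ov1.png',240,220)
print(barpose())
E
```

```text
(array([508.28611505,  48.25392972,  56.60690333]), np.float64(-0.028084709959715896))
```

View pics/ov1.png

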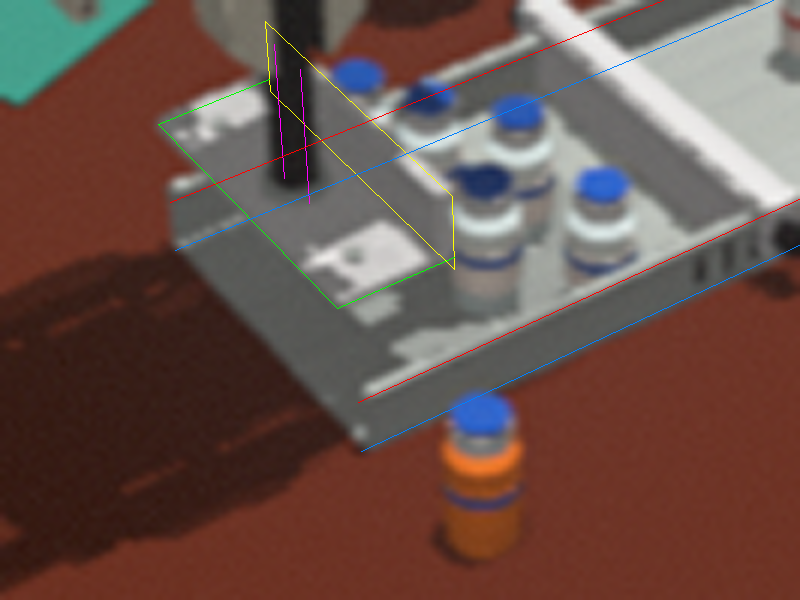

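The wireframe fits the bar but the tray appears about 10 crop px high, worth a few mm in y. I'll measure both numerically in the same side image.

```bash
python3 - <<'E'
from ov import *
T,S=pickle.load(open('st.pkl','rb'));S0=pickle.load(open('side.pkl','rb'));T0=pickle.load(open('top.pkl','rb'))
w=lambda P,x:P[0]+rz(P[1])@np.array(x,float)
g=lambda d:cv2.cvtColor(d['color'],cv2.COLOR_RGB2GRAY)
B=(np.array([508.29,48.25,56.6]),-0.028)
def prof(name,d,P,x,ax=1,n=8):
    p=np.array(x,float);row=[]
    for s in np.arange(-n,n+1,1.):
        q=p.copy();q[ax]+=s;u,v=proj(d,w(P,q));row.append(int(cv2.remap(g(d),np.float32([[u]]),np.float32([[v]]),cv2.INTER_LINEAR)[0,0]))
    print(name,row)
for x in(-105,-90,-75): 
  for y in(63.5,-63.5): prof(f'side tray x{x} y{y}',S0,TR,(x,y,24))
for x in(-105,-80,60,140):
  for y in(63.5,-63.5): prof(f'top tray x{x} y{y}',T0,TR,(x,y,24))
for x in(-15,-5,5,15): prof(f'bar right x{x}',S,B,(x,-58,5))
for y in(-50,-35,30,45): prof(f'bar back y{y}',S,B,(-20,y,5),0)
E
```

```text
side tray x-105 y63.5 [90, 90, 89, 89, 88, 89, 93, 99, 107, 121, 136, 152, 167, 171, 163, 151, 135]
side tray x-105 y-63.5 [89, 90, 89, 89, 88, 88, 91, 96, 105, 126, 146, 166, 180, 186, 191, 192, 190]
side tray x-90 y63.5 [89, 90, 90, 89, 88, 88, 88, 95, 105, 118, 132, 144, 157, 167, 173, 164, 146]
side tray x-90 y-63.5 [90, 89, 89, 89, 88, 88, 91, 97, 105, 122, 142, 163, 178, 186, 191, 191, 188]
side tray x-75 y63.5 [89, 89, 89, 88, 87, 89, 93, 98, 104, 119, 134, 148, 163, 165, 158, 146, 134]
side tray x-75 y-63.5 [89, 89, 89, 88, 86, 86, 90, 95, 101, 121, 142, 163, 179, 185, 188, 188, 187]
top tray x-105 y63.5 [223, 222, 223, 225, 223, 219, 184, 134, 152, 195, 195, 181, 135, 80, 69, 73, 75]
top tray x-105 y-63.5 [75, 74, 74, 74, 75, 86, 104, 147, 186, 199, 198, 156, 134, 171, 202, 213, 221]
top tray x-80 y63.5 [223, 223, 223, 225, 226, 223, 209, 167, 150, 184, 199, 168, 135, 95, 69, 72, 74]
top tray x-80 y-63.5 [74, 73, 72, 72, 75, 81, 101, 139, 173, 204, 202, 171, 147, 130, 154, 205, 222]
top tray x60 y63.5 [221, 221, 221, 222, 222, 218, 204, 191, 200, 210, 214, 217, 197, 173, 175
[... 368 characters left out ...]
5, 130, 129, 135, 143, 155, 156, 147, 136, 126, 118]
bar right x-5 [146, 152, 156, 157, 154, 149, 142, 134, 128, 136, 149, 166, 183, 194, 202, 207, 207]
bar right x5 [86, 86, 86, 86, 85, 86, 91, 97, 106, 123, 143, 165, 184, 194, 202, 206, 206]
bar right x15 [87, 86, 85, 84, 84, 84, 88, 93, 101, 112, 126, 144, 166, 174, 182, 191, 198]
bar back y-50 [87, 87, 88, 88, 87, 86, 86, 88, 94, 102, 108, 113, 116, 118, 118, 115, 116]
bar back y-35 [89, 89, 89, 89, 88, 88, 90, 95, 111, 131, 147, 160, 168, 180, 196, 212, 224]
bar back y30 [95, 91, 85, 80, 78, 84, 90, 96, 101, 106, 107, 109, 108, 107, 107, 107, 107]
bar back y45 [68, 67, 67, 67, 70, 76, 85, 97, 111, 122, 133, 139, 141, 142, 143, 145, 166]
```

Relative to the bar, the tray sits about 1.8 mm further in +y in both views, so I correct that and lower.

```bash
echo '{"jaw": [12,12,12,12],"x": [1.8,1.8,1.8,1.8],"y": [0,0,0,0],"z": [10,25,35,40],"yaw": [0,0,0,0]}' | python3 -m crank; echo '{"jaw": [12,12,12,12],"x": [0,0,0,0],"y": [0,0,0,0],"z": [6,13,13,13],"yaw": [0,0,0,0]}' | python3 -m crank; python3 -c "
from h import *
o=bot.get_obs();print(o['contact_force'],o['moment'],o['tcp_rot'])"
```

```text
time: 5.28
tool_pos: [508.3, 51.7, 254.4]
tcp_rot: [-3.14, -0.0, 1.547]
contact_force: [-0.1, -0.5, -1.7]
grip_width: 15.4
finger_force: 29.9
time: 5.78
tool_pos: [508.6, 51.7, 242.8]
tcp_rot: [3.141, -0.0, 1.547]
contact_force: [0.3, -1.1, -1.9]
grip_width: 15.3
finger_force: 29.9
[ 0.28310761 -1.08939082 -1.9187345 ] [-0.08123468  0.04728851  0.05418834] [ 3.14115655e+00 -7.21222377e-05  1.54673886e+00]
```

```bash
for i in 1; do echo '{"jaw": [12,12],"x": [0,0],"y": [0,0],"z": [0.5,0.5],"yaw": [0,0]}' | python3 -m crank; done | grep -E 'pos|force'; echo '{"jaw": [12,12],"x": [1.5,1.5],"y": [0,0],"z": [0,0],"yaw": [0,0]}' | python3 -m crank| grep -E 'pos|force';echo '{"jaw": [12,12],"x": [-3,-3],"y": [0,0],"z": [0,0],"yaw": [0,0]}' | python3 -m crank| grep -E 'pos|force';echo '{"jaw": [12,12],"x": [1.5,1.5],"y": [0,0],"z": [0,0],"yaw": [0,0]}' | python3 -m crank| grep -E 'pos|force'
```

```text
tool_pos: [508.5, 51.7, 242.3]
contact_force: [-0.7, 0.0, -1.1]
finger_force: 29.9
tool_pos: [508.5, 53.3, 242.2]
contact_force: [0.5, 0.4, -2.6]
finger_force: 29.9
tool_pos: [508.5, 49.9, 242.1]
contact_force: [0.4, -0.1, -1.5]
finger_force: 29.9
tool_pos: [508.5, 51.8, 242.1]
contact_force: [-0.1, 0.8, -2.2]
finger_force: 29.9
```

```bash
echo '{"jaw": [12,12,12,12],"x": [0,0,0,0],"y": [4,8,11,14],"z": [0,0,0,0],"yaw": [0,0,0,0]}' | python3 -m crank|grep -E 'pos|contact'; echo '{"jaw": [12,12,12,12,12],"x": [0,0,0,0,-0.1],"y": [2,4,6.5,9,11.5],"z": [0,0,0,0,0],"yaw": [0,0,0,0,0]}' | python3 -m crank|grep -E 'pos|contact'; echo '{"jaw": [12,12,12,12,12],"x": [0,0,0,0,-0.1],"y": [2.5,5,7.5,10,12.5],"z": [0,0,0,0,0],"yaw": [0,0,0,0,0]}' | python3 -m crank|grep -E 'pos|contact';echo '{"jaw": [12,12,12,12,12],"x": [0,0,0,0,-0.1],"y": [2.5,5,7.5,10,12.5],"z": [0,0,0,0,0],"yaw": [0,0,0,0,0]}' | python3 -m crank|grep -E 'pos|contact'
cat > avg.py <<'E'
from h import *
F=[]
for i in range(5):
    vision.capture('side');o=bot.get_obs();F.append(np.r_[o['contact_force'],o['moment'],o['tool_pos'],o['tcp_rot'][2]])
F=np.array(F);print(o['time'],F.mean(0).round(3),F[:,:6].std(0).round(2))
E
python3 avg.py
```

```text
tool_pos: [522.7, 51.3, 242.1]
contact_force: [0.2, 0.1, -2.2]
tool_pos: [534.1, 51.0, 242.1]
contact_force: [0.5, -0.1, -2.2]
tool_pos: [546.6, 50.6, 242.1]
contact_force: [-0.8, 0.4, -1.5]
tool_pos: [559.1, 50.2, 242.1]
contact_force: [-0.9, 0.6, -1.4]
9.4 [-1.70000e-02 -1.90000e-02 -1.98400e+00 -1.01000e-01  6.70000e-02
  9.00000e-03  5.59185e+02  5.01420e+01  2.42142e+02  1.54700e+00] [0.67 0.51 0.26 0.04 0.04 0.03]
```

```bash
echo '{"jaw": [12,12,12,12,12],"x": [0,0,0,0,-0.1],"y": [2.5,5,7.5,10,12.5],"z": [0,0,0,0,0],"yaw": [0,0,0,0,0]}' | python3 -m crank|grep -E 'pos|contact';echo '{"jaw": [12,12,12,12,12],"x": [0,0,0,0,-0.1],"y": [2.5,5,7.5,10,12],"z": [0,0,0,0,0],"yaw": [0,0,0,0,0]}' | python3 -m crank|grep -E 'pos|contact'
python3 -c "
from ov import *
S=cap('side');overlay(S,'ov2.png',280,190)"
```

```text
tool_pos: [571.6, 49.8, 242.1]
contact_force: [-2.3, 0.1, -0.5]
tool_pos: [583.6, 49.4, 242.1]
contact_force: [-2.2, 0.6, -0.5]
```

View pics/ov2.png

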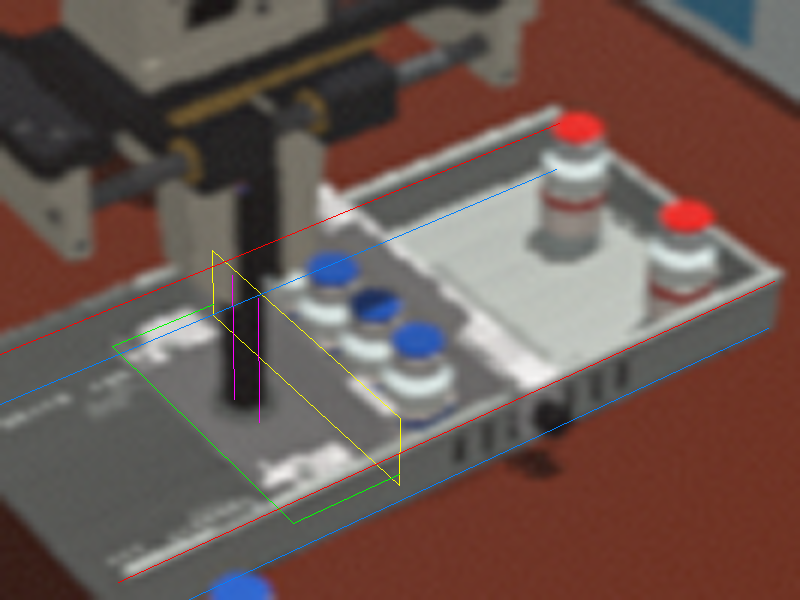

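The row moves up straight, vials 3–5 with caps at (333,268), (376,304), (418,340) and upright, about 14 mm short of the divider. From here I creep.

```bash
echo '{"jaw": [12,12,12,12,12],"x": [0,0,0,0,0],"y": [1,2,3,4,5],"z": [0,0,0,0,0],"yaw": [0,0,0,0,0]}' | python3 -m crank|grep -E 'pos|contact';echo '{"jaw": [12,12,12,12,12],"x": [0,0,0,0,0],"y": [0.5,1,1.5,2,2.5],"z": [0,0,0,0,0],"yaw": [0,0,0,0,0]}' | python3 -m crank|grep -E 'pos|contact'; python3 avg.py
```

```text
tool_pos: [588.5, 49.3, 242.1]
contact_force: [-0.6, 0.1, -2.7]
tool_pos: [591.0, 49.2, 242.1]
contact_force: [-0.2, 0.7, -2.2]
12.2 [-5.14000e-01 -1.99000e-01 -2.30100e+00 -9.30000e-02  1.74000e-01
 -1.40000e-02  5.91003e+02  4.92080e+01  2.42133e+02  1.54700e+00] [0.6  0.34 0.33 0.02 0.02 0.02]
```

```bash
echo '{"jaw": [12,12,12,12,12],"x": [0,0,0,0,0],"y": [0.3,0.6,0.9,1.2,1.5],"z": [0,0,0,0,0],"yaw": [0,0,0,0,0]}' | python3 -m crank|grep -E 'pos|contact';python3 avg.py
```

```text
tool_pos: [592.4, 49.2, 242.2]
contact_force: [-2.5, 0.1, -0.3]
13.075 [-1.84500e+00 -1.49000e-01 -7.27000e-01 -9.90000e-02  4.68000e-01
  7.00000e-03  5.92451e+02  4.91800e+01  2.42149e+02  1.54700e+00] [0.34 0.64 0.09 0.04 0.03 0.03]
```

```bash
sed -i 's/range(5)/range(2)/' avg.py; for i in 1; do echo '{"jaw": [12,12],"x": [0,0],"y": [0.3,0.6],"z": [0,0],"yaw": [0,0]}' | python3 -m crank|grep -E 'contact';python3 avg.py; echo '{"jaw": [12,12],"x": [0,0],"y": [0.3,0.6],"z": [0,0],"yaw": [0,0]}' | python3 -m crank|grep -E 'contact';python3 avg.py; done
```

```text
contact_force: [-1.5, 0.6, -0.6]
13.425 [-2.00800e+00  8.60000e-02 -4.78000e-01 -8.80000e-02  4.08000e-01
 -2.10000e-02  5.93091e+02  4.91520e+01  2.42128e+02  1.54700e+00] [0.78 0.32 0.32 0.01 0.01 0.03]
contact_force: [-1.4, 0.1, -0.6]
13.775 [-1.17400e+00  1.40000e-02 -8.93000e-01 -8.40000e-02  4.09000e-01
  1.20000e-02  5.93709e+02  4.91270e+01  2.42111e+02  1.54700e+00] [0.47 0.12 0.   0.02 0.02 0.02]
```

```bash
echo '{"jaw": [12,12,12],"x": [0,0,0],"y": [0.3,0.6,0.9],"z": [0,0,0],"yaw": [0,0,0]}' | python3 -m crank|grep -E 'contact';python3 avg.py; echo '{"jaw": [12,12],"x": [0,0],"y": [0.3,0.6],"z": [0,0],"yaw": [0,0]}' | python3 -m crank|grep -E 'contact';python3 avg.py
```

```text
contact_force: [-1.9, 0.6, -0.8]
14.25 [-1.58500e+00  1.49000e-01 -9.65000e-01 -7.60000e-02  3.90000e-01
  4.00000e-03  5.94609e+02  4.91180e+01  2.42119e+02  1.54700e+00] [0.29 0.08 0.25 0.01 0.06 0.01]
contact_force: [-0.8, 0.6, -1.1]
14.6 [-1.75800e+00 -1.36000e-01 -1.05300e+00 -1.07000e-01  3.94000e-01
 -2.80000e-02  5.95204e+02  4.91040e+01  2.42111e+02  1.54700e+00] [0.11 0.18 0.21 0.02 0.   0.02]
```

```bash
echo '{"jaw": [12,12,12],"x": [0,0,0],"y": [0.2,0.4,0.6],"z": [0,0,0],"yaw": [0,0,0]}' | python3 -m crank|grep -E 'contact';python3 avg.py
```

```text
contact_force: [-1.0, -0.3, -0.5]
15.075 [-1.84300e+00 -1.27000e-01 -7.69000e-01 -1.04000e-01  3.89000e-01
  2.30000e-02  5.95775e+02  4.90750e+01  2.42127e+02  1.54700e+00] [0.19 0.01 0.22 0.01 0.02 0.02]
```

```bash
echo '{"jaw": [12,12],"x": [0,0],"y": [0.2,0.4],"z": [0,0],"yaw": [0,0]}' | python3 -m crank|grep -E 'contact';python3 avg.py
```

```text
contact_force: [-1.2, -0.7, -1.3]
15.425 [-1.18500e+00 -1.00000e-02 -1.25000e+00 -7.10000e-02  3.86000e-01
 -7.00000e-03  5.96171e+02  4.90900e+01  2.42109e+02  1.54700e+00] [0.11 0.68 0.55 0.01 0.01 0.02]
```

```bash
cat > ok.py <<'E'
from h import *
import sys
M=[];f=float(sys.argv[1])
for i in range(2):
    vision.capture('side');o=bot.get_obs();M.append(np.r_[o['contact_force'],o['moment']])
m=np.mean(M,0);print(round(o['time'],2),o['tool_pos'].round(2),'F',m[:3].round(2),'M',m[3:].round(3));sys.exit(m[4]>f)
E
echo '{"jaw": [12,12],"x": [0,0],"y": [0.25,0.5],"z": [0,0],"yaw": [0,0]}' | python3 -m crank>/dev/null; python3 ok.py 0.5 && echo '{"jaw": [12,12],"x": [0,0],"y": [0.25,0.5],"z": [0,0],"yaw": [0,0]}' | python3 -m crank >/dev/null && python3 ok.py 0.5 && echo '{"jaw": [12,12],"x": [0,0],"y": [0.25,0.5],"z": [0,0],"yaw": [0,0]}' | python3 -m crank >/dev/null && python3 ok.py 0.5 && echo '{"jaw": [12,12],"x": [0,0],"y": [0.25,0.5],"z": [0,0],"yaw": [0,0]}' | python3 -m crank >/dev/null && python3 ok.py 0.5 && echo '{"jaw": [12,12],"x": [0,0],"y": [0.25,0.5],"z": [0,0],"yaw": [0,0]}' | python3 -m crank >/dev/null && python3 ok.py 0.5
```

```text
15.78 [596.69  49.07 242.14] F [-0.97  0.25 -1.37] M [-0.114  0.347 -0.012]False
```

```bash
sed -i 's/sys.exit(m\[4\]>f)/sys.exit(int(m[4]>f))/' ok.py
echo '{"jaw": [12,12],"x": [0,0],"y": [0.25,0.5],"z": [0,0],"yaw": [0,0]}' | python3 -m crank>/dev/null; python3 ok.py 0.5 && echo '{"jaw": [12,12],"x": [0,0],"y": [0.25,0.5],"z": [0,0],"yaw": [0,0]}' | python3 -m crank >/dev/null && python3 ok.py 0.5 && echo '{"jaw": [12,12],"x": [0,0],"y": [0.25,0.5],"z": [0,0],"yaw": [0,0]}' | python3 -m crank >/dev/null && python3 ok.py 0.5 && echo '{"jaw": [12,12],"x": [0,0],"y": [0.25,0.5],"z": [0,0],"yaw": [0,0]}' | python3 -m crank >/dev/null && python3 ok.py 0.5 && echo '{"jaw": [12,12],"x": [0,0],"y": [0.25,0.5],"z": [0,0],"yaw": [0,0]}' | python3 -m crank >/dev/null && python3 ok.py 0.5
```

```text
16.12 [597.19  49.04 242.14] F [-1.18  0.3  -1.01] M [-0.116  0.351  0.015]
16.48 [597.68  49.03 242.13] F [-1.04  0.67 -1.27] M [-0.095  0.334 -0.003]
16.82 [598.18  49.04 242.15] F [-1.3  -0.28 -0.61] M [-0.057  0.38   0.027]
17.18 [598.67  49.01 242.11] F [-0.64  0.11 -1.76] M [-0.081  0.333 -0.007]
17.52 [599.1   48.99 242.11] F [-1.5   0.03 -0.49] M [-0.046  0.466  0.002]
```

Contact seems to be starting; smaller steps now.

```bash
echo '{"jaw": [12,12],"x": [0,0],"y": [0.1,0.15],"z": [0,0],"yaw": [0,0]}' | python3 -m crank>/dev/null; python3 ok.py 0.75 && echo '{"jaw": [12,12],"x": [0,0],"y": [0.1,0.15],"z": [0,0],"yaw": [0,0]}' | python3 -m crank >/dev/null && python3 ok.py 0.75 && echo '{"jaw": [12,12],"x": [0,0],"y": [0.1,0.15],"z": [0,0],"yaw": [0,0]}' | python3 -m crank >/dev/null && python3 ok.py 0.75 && echo '{"jaw": [12,12],"x": [0,0],"y": [0.1,0.15],"z": [0,0],"yaw": [0,0]}' | python3 -m crank >/dev/null && python3 ok.py 0.75
```

```text
17.88 [599.22  49.04 242.14] F [-3.21  0.55  0.35] M [-0.079  0.587 -0.001]
18.23 [599.39  49.03 242.11] F [-2.59  0.68 -0.54] M [-0.061  0.644  0.009]
18.57 [599.54  49.05 242.1 ] F [-3.14  0.74  0.45] M [ 0.004  0.747 -0.095]
18.93 [599.66  49.02 242.07] F [-4.28  1.1   0.17] M [ 0.019  0.843 -0.062]
```

Right side is loading first (Mz negative), so I trim the yaw slightly.

```bash
echo '{"jaw": [12,12],"x": [0,0],"y": [0,0],"z": [0,0],"yaw": [0.002,0.004]}' | python3 -m crank>/dev/null; python3 ok.py 1.1; python3 ok.py 1.1;  echo '{"jaw": [12,12],"x": [0,0],"y": [0,0],"z": [0,0],"yaw": [0.002,0.004]}' | python3 -m crank>/dev/null; python3 ok.py 1.1; python3 ok.py 1.1
```

```text
19.27 [599.78  48.97 242.08] F [-2.78  0.77 -0.77] M [ 0.085  0.712 -0.048]
19.38 [599.77  49.   242.09] F [-3.08  1.29 -0.87] M [ 0.079  0.711 -0.041]
19.73 [599.78  49.   242.09] F [-2.35  1.18 -1.75] M [ 0.063  0.621 -0.038]
19.82 [599.75  48.98 242.08] F [-2.06  0.76 -1.43] M [ 0.042  0.587 -0.03 ]
```

```bash
echo '{"jaw": [12,12],"x": [0,0],"y": [0.1,0.2],"z": [0,0],"yaw": [0,0]}' | python3 -m crank>/dev/null; python3 ok.py 0.9 && echo '{"jaw": [12,12],"x": [0,0],"y": [0.1,0.2],"z": [0,0],"yaw": [0,0]}' | python3 -m crank>/dev/null && python3 ok.py 0.9 && echo '{"jaw": [12,12],"x": [0,0],"y": [0.1,0.15],"z": [0,0],"yaw": [0,0]}' | python3 -m crank>/dev/null && python3 ok.py 0.9; python3 ok.py 1
```

```text
20.18 [599.87  48.99 242.08] F [-2.35  0.49 -1.37] M [ 0.063  0.722 -0.01 ]
20.52 [600.01  48.97 242.1 ] F [-4.18  1.34 -0.04] M [ 0.01   0.942 -0.037]
20.62 [600.    48.99 242.11] F [-4.49  0.38 -0.18] M [ 0.081  0.999 -0.02 ]
```

```bash
echo '{"jaw": [12,12],"x": [0,0],"y": [0.1,0.2],"z": [0,0],"yaw": [0,0]}' | python3 -m crank>/dev/null; python3 ok.py 1.3 && echo '{"jaw": [12,12],"x": [0,0],"y": [0.1,0.15],"z": [0,0],"yaw": [0,0]}' | python3 -m crank>/dev/null && python3 ok.py 1.3; python3 ok.py 1.3
```

```text
20.98 [600.15  48.98 242.12] F [-5.63  1.27  0.36] M [0.056 1.199 0.004]
21.32 [600.21  49.   242.16] F [-5.7  0.7  0.9] M [ 0.083  1.265 -0.06 ]
21.43 [600.21  49.01 242.15] F [-5.84  1.23  1.16] M [0.093 1.255 0.012]
```

```bash
echo '{"jaw": [12,12],"x": [0,0],"y": [0.1,0.2],"z": [0,0],"yaw": [0,0]}' | python3 -m crank>/dev/null; python3 ok.py 1.6 && echo '{"jaw": [12,12],"x": [0,0],"y": [0.08,0.15],"z": [0,0],"yaw": [0,0]}' | python3 -m crank>/dev/null && python3 ok.py 1.6; python3 ok.py 1.6;python3 ok.py 1.6
```

```text
21.77 [600.31  49.02 242.16] F [-6.11  0.16  1.4 ] M [ 0.107  1.348 -0.04 ]
22.12 [600.38  49.01 242.16] F [-6.67  0.56  1.83] M [0.053 1.443 0.002]
22.23 [600.38  49.02 242.15] F [-6.89  0.22  2.59] M [ 0.061  1.457 -0.023]
22.32 [600.39  49.03 242.15] F [-7.05  1.25  2.01] M [0.057 1.483 0.018]
```

```bash
echo '{"jaw": [12,12,12,12],"x": [0,0,0,0],"y": [0.05,0.12,0.12,0.12],"z": [0,0,0,0],"yaw": [0,0,0,0]}' | python3 -m crank>/dev/null; python3 ok.py 1.6; python3 ok.py 2; python3 ok.py 2
```

```text
22.93 [600.46  48.98 242.16] F [-7.48  0.32  2.14] M [ 0.053  1.552 -0.046]
23.02 [600.46  48.98 242.17] F [-7.12  0.69  2.01] M [ 0.084  1.581 -0.007]
23.12 [600.45  49.   242.17] F [-6.71  0.91  2.27] M [ 0.085  1.525 -0.057]
```

A balanced press of about 7 N was held (Mz centred). I back off gently, then lift.

```bash
echo '{"jaw": [12,12,12,12,12],"x": [0,0,0,0,0],"y": [-0.4,-0.8,-1.3,-2,-4],"z": [0,0,0,0,0],"yaw": [0,0,0,0,0]}' | python3 -m crank|grep contact; echo '{"jaw": [12,12,12,12,12],"x": [0,0.1,0.2,0.3,0.4],"y": [-4,-10,-20,-32,-45],"z": [0,0,0,0,0],"yaw": [-0.008,-0.008,-0.008,-0.008,-0.008]}' | python3 -m crank|grep contact; echo '{"jaw": [12,12],"x": [0,0],"y": [0,0],"z": [0,0],"yaw": [0,0]}' | python3 -m crank|grep -E 'pos|contact'
python3 -c "
from ov import *
S=cap('side');overlay(S,'ov3.png',270,185)"
```

```text
contact_force: [0.4, 0.7, -2.7]
contact_force: [-0.8, 0.2, -2.0]
tool_pos: [552.2, 50.9, 242.4]
contact_force: [0.9, -0.9, -1.7]
```

View pics/ov3.png

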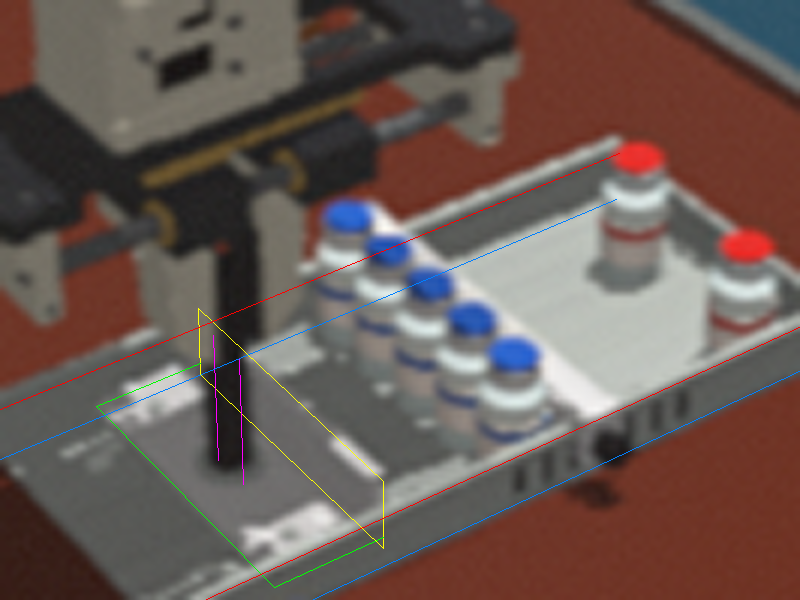

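The five vials (caps about (348,216) to (514,355)) stand upright in a straight row against the divider, with the bar clear of them. I now lift and carry it back to the mat.

```bash
echo '{"jaw": [12,12,12,12,12],"x": [0,0,0,0,0],"y": [0,0,0,0,0],"z": [-10,-30,-50,-60,-60],"yaw": [0,0,0,0,0]}' | python3 -m crank|grep -E 'pos|contact'; python3 -c "
from h import *
go(500.5,296,300,1.947)"
```

```text
tool_pos: [552.2, 50.9, 302.9]
contact_force: [0.3, 0.1, -1.8]
dx 243.8 dy -57.6 dz 2.9 turn -0.400
```

```bash
echo '{"jaw": [12,12,12,12,12],"x": [40,90,140,190,235],"y": [-10,-25,-38,-50,-57],"z": [0,1,2,3,3],"yaw": [-0.06,-0.16,-0.25,-0.33,-0.4]}' | python3 -m crank|grep -E 'pos|contact';echo '{"jaw": [12,12,12],"x": [8,8.8,8.8],"y": [0,-0.6,-0.6],"z": [0,0,0],"yaw": [0,0,0]}' | python3 -m crank|grep -E 'pos|contact';echo '{"jaw": [12,12,12,12,12],"x": [0,0,0,0,0],"y": [0,0,0,0,0],"z": [20,40,50,55,55],"yaw": [0,0,0,0,0]}' | python3 -m crank|grep -E 'pos|contact|rot'
```

```text
tool_pos: [499.7, 288.9, 298.1]
contact_force: [1.3, -0.1, -2.2]
tool_pos: [497.1, 294.1, 298.8]
contact_force: [-0.6, -0.9, -1.9]
tool_pos: [497.1, 294.9, 244.3]
tcp_rot: [3.141, -0.0, 1.946]
contact_force: [-0.4, 0.6, -1.0]
```

```bash
echo '{"jaw": [12,12],"x": [0,0],"y": [0,0],"z": [0.8,1.6],"yaw": [0,0]}' | python3 -m crank|grep -E 'pos|contact'; echo '{"jaw": [12,12,12],"x": [0,0,0],"y": [0,0,0],"z": [0.5,0.8,0.8],"yaw": [0,0,0]}' | python3 -m crank|grep -E 'pos|contact'
```

```text
tool_pos: [497.0, 295.3, 243.0]
contact_force: [0.3, -0.0, -1.0]
tool_pos: [496.9, 295.3, 241.9]
contact_force: [0.5, -1.0, -0.3]
```

Down to the height at which it was picked up, with the weight coming off; 0.4 mm more, then release.

```bash
echo '{"jaw": [12,12],"x": [0,0],"y": [0,0],"z": [0.4,0.4],"yaw": [0,0]}' | python3 -m crank|grep -E 'pos|contact'; echo '{"jaw": [18,20,30,60,92],"x": [0,0,0,0,0],"y": [0,0,0,0,0],"z": [0,0,0,0,0],"yaw": [0,0,0,0,0]}' | python3 -m crank|grep -E 'width|contact'; echo '{"jaw": [92,92,92,92,92],"x": [0,0,0,0,0],"y": [0,0,0,0,0],"z": [0,0,0,0,0],"yaw": [0,0,0,0,0]}' | python3 -m crank|grep -E 'width|contact'
```

```text
tool_pos: [497.0, 295.3, 241.8]
contact_force: [0.5, 0.6, 2.8]
contact_force: [-0.6, -0.2, 0.1]
grip_width: 45.8
contact_force: [0.3, -0.2, 0.8]
grip_width: 91.1
```

```bash
echo '{"jaw": [92,92,92,92,92],"x": [0,0,0,0,0],"y": [0,0,0,0,0],"z": [-20,-60,-110,-150,-150],"yaw": [0,0,0,0,0]}' | python3 -m crank|grep -E 'pos|contact'; echo '{"jaw": [92,92,92,92,92],"x": [50,100,150,190,190],"y": [-15,-35,-60,-90,-90],"z": [0,0,0,0,0],"yaw": [0,0,0,0,0]}' | python3 -m crank|grep -E 'time|pos|contact'
python3 -c "
from h import *
T=cap('top');S=cap('side')
cr=lambda d,u,v,w,h,k:cv2.resize(cv2.cvtColor(d['color'][v:v+h,u:u+w],cv2.COLOR_RGB2BGR),None,fx=k,fy=k,interpolation=cv2.INTER_CUBIC)
cv2.imwrite('pics/fin.png',np.vstack([cr(T,180,190,200,75+0,4),cr(S,190,170,200,75,4)]))"
```

```text
tool_pos: [497.2, 295.4, 395.0]
contact_force: [0.0, -0.0, 0.4]
time: 30.3
tool_pos: [340.5, 440.3, 390.1]
contact_force: [0.3, -0.3, 0.2]
```

View pics/fin.png

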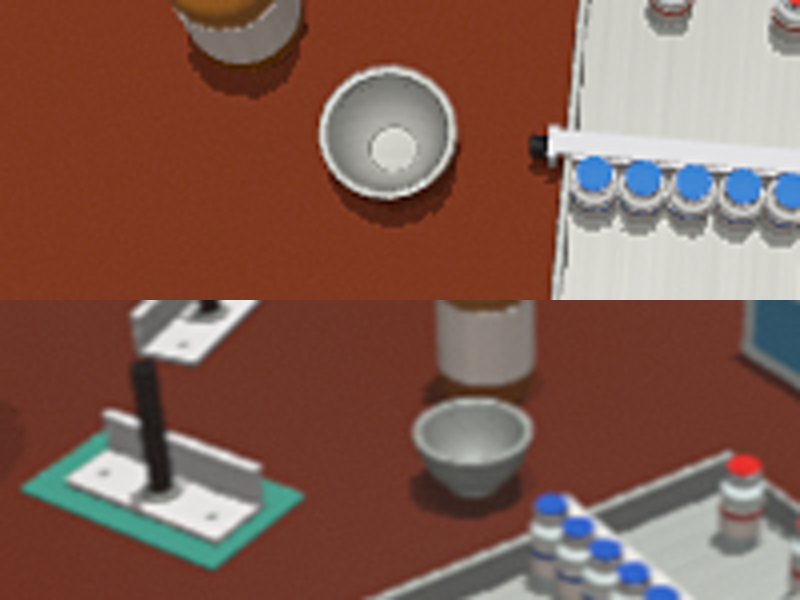

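The straightedge stands flat on the mat (side crop, post about (150,420)). The five blue vials (top crop x 593–790, row about 180) are in line against the divider, with the pot and bottle undisturbed. Handing in.

```bash
python3 -c "
from plant import bot
print(bot.close_job())"
```

```text
the job is handed in; nothing more can be done
None
```

Job handed in at about 30 s: the five blue vials were pressed home with about 7 N in all and look upright in a straight row against the divider, the straightedge is back on its green mat, and the last picture, which covers only part of the scene, shows nothing else disturbed; the hand-in gave no verdict.

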